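# Set the slice thickness on a slicing guide with its knurled wheel

## Robot

A 6-joint arm with a two-finger parallel gripper is mounted at the origin on a cart in front of the work surface, level with it; the furniture and walls round the work are solid. World frame = base frame: x ahead of the robot, y to its left, z up, the work surface at z = 0. Lengths are in m, angles in rad, forces in N, time in s.
With the tool pointing down it reaches from about 0.35 to 0.95 m from the base axis. Payload 17.4 kg.
Tool frame: the origin (TCP) lies midway between the tips of the shut fingers; the grasp point (between the pads) lies r.grip_depth behind it (r.grip_depth is the distance from the TCP to the grasp point, in m); z points along the fingers, y is the line along which they close (so a half turn about z gives the same grasp; the last joint's range is limited). The gripper opens to 93 mm and grips with 3 to 60 N. Pads are 15 mm wide; open, the fingers measure 128 mm over their backs; the gripper's body (75 mm by 188 mm) begins 65 mm behind the grasp point.
Start: joints at [1.179, 0.116, 1.442, -0, 1.584, -0.038], TCP at [0.234, 0.633, 0.219] pointing down, gripper open.
Joint ranges: [-2.83, 2.83], [-0.83, 2.19], [0.07, 2.5], [-1.14, 4.28], [0.01, 3], [-2.97, 2.97]. Speed limits (rad/s): [1.89, 1.89, 2.22, 3.14, 3.14, 3.14].

## Interface

Orientations are given as a rotation vector (axis times angle).
In Python, from workcell import r gives the robot as it stands.
- The arm moves only by the shell command python3 -m jog 'ROWS' [FORCE]. ROWS is JSON, a list that holds one entry, the list of rows, each a list of 7 numbers: the shift along the tool's x, y, z in mm, then the turn, a rotation vector about the tool's x, y, z in degrees, then the opening, from 0 (shut) to 1 (fully open). A call has 1 to 20 rows; each row is the pose to reach, as a shift and turn from the pose commanded when the call began, along the tool's axes at that moment; what a row does not reach only later rows make up. A row lasts 1/10 s, in which the tool goes at most 50 mm and 8.59 degrees, less where a joint would pass 70% of its speed; a pose out of reach is approached as far as the arm can. A call with a gripper value outside its range is refused whole. The fingers move at their own pace and stop on an object; FORCE is the grip in N (left out, the last holds). Time passes only in rows, so rows that repeat a pose let the fingers close. It gives the time, the measured TCP pose, the force, the opening and the grip force at its end, in the units of the state.
- r.get_obs(): the state, without advancing time (a new reading comes with each control period).
- r.snapshot(name): name is "scene" or "top" or "wrist"; returns a dict with "frame" (420x560x3 uint8, blue, green, red), "vfov" (degrees; the focal length in pixels is half the picture's height over the tangent of half this angle, whatever the lens; pixels are square), "cx", "cy" (the principal point, pixels), "pose" (4x4, takes a point from camera to world coordinates). Camera axes: x right, y down, z forward; pixel columns grow to the right and rows downward; lengths in m; the calibration is good to about 2 mm. A picture is of the moment at which its call begins. There is no depth.
- r.close_job(): hands the job in; it is judged then, once.
The state is a dict: "time": time; "q": joint angles; "joint_vel": joint speeds; "tau": joint torques, N m; "tcp_pos": TCP position; "tcp_rot": TCP orientation; "force": force on the tool from outside, world axes, zero at the start; "ft_torque": the same for the moment, N m; "grip_width": opening from 0.0 (shut) to 1.0 (fully open); "finger_force": force on a finger pad.
Only numpy, scipy, OpenCV 4.12 (cv2) and the standard library are available. Lean on these libraries where they do the work, as an engineer would, in place of code of your own. Each camera call takes 0.05 s, during which the arm holds its last target. There are 200 camera calls.

## Task

Set the slicing guide to the marked slice thickness: with a fingertip, gently press on top of the knurled wheel and roll it, stroke by stroke, until the stop has closed up so that its pointer stands level with the tip of the gauge slider on the rail. Move the stop only by the wheel, do not touch the stop or the gauge slider, do not grip or lift anything, leave the guide standing where it is and the things around it alone, and finish with the hand clear.

Things in the scene. Friction and masses are not known exactly. Their poses are not given: they have to be found in the camera images.
- guide: Slicing guide, about 2 kg, loose: foot plate and wooden deck 120 (x) by 290 (y) mm, deck top 30 mm high. Origin: centre of the underside, z up. Along its y axis lie the wheel housing (y = -100 mm; 60 by 74 mm, 84 high), the sliding stop and the knife slot between posts 80 mm high (y = +66 mm). A back rest 70 mm high stands along its +x edge, the steel gauge rail along its -x edge.
- wheel_top (a point): Highest point of the knurled wheel, 92 mm above the worktop when not pressed, 8 mm proud of the housing; does not turn with the wheel, axes as the guide. The whole deck with all on it stands on soft rubber mounts that give up to 8 mm downward: about 3 N to begin with and 0.9 N more per mm. Pressed 3 to 6 mm the wheel rolls without slip under a fingertip.
- wheel: Knurled steel wheel, 52 mm diameter, 34 mm wide, axle level along the guide's x; origin on the axle. Stays where it is left. Rolling its top toward the guide's +y drives the stop toward +y, 7 mm a radian (0.27 mm per mm of rim travel); rolling back drives it back. At the start it is at its end stop, with the stop fully back.
- stop: Sliding wooden stop: upright plate 70 mm (x) by 8 mm (y), its top 76 mm above the worktop, between the wheel housing and the knife slot; slides 50 mm along the guide's y and is driven by the wheel only. Carries the pointer. Origin at the foot of the face toward the knife slot (+y), 5 mm toward +y of the guide's centre at the start.
- pointer_tip (a point): Tip of the flat dark steel arrow on the stop that points to the guide's -x, 38 mm above the worktop. Axes as the guide.
- gauge: Gauge slider: dark steel block 14 mm square and 9 mm high on the steel rail along the guide's -x edge, with an arrow toward +x; stiff on its rail, marks the wanted place of the pointer. Origin at its foot.
- gauge_tip (a point): Tip of the gauge slider's arrow, 38 mm above the worktop. Axes as the guide. The stop is set when pointer_tip and gauge_tip have the same place along the guide's y; at the start gauge_tip lies 14 to 38 mm farther toward +y.
- garlic: Garlic bulb, 61 mm across, 59 mm high, loose, beyond the wheel end of the guide; leave alone. Origin under its centre.
- pepper_mill: Dark wooden pepper mill, 58 mm diameter, 170 mm high, loose, behind the guide; leave alone. Origin under its centre.
- honey_jar: Small jar with a screw lid, 65 mm diameter, 87 mm high, loose, beyond the other end of the guide; leave alone. Origin under its centre.
- mug: White mug, 92 mm wide, 127 mm over its handle, 95 mm high, loose, behind the guide; leave alone. Origin under its centre.

How it is judged:
At the end, for the whole second after the job is handed in: The stop's pointer tip stands within 3 mm of the gauge slider's tip along the guide's length, at rest, and the guide stands flat on the worktop (y of pointer_tip in the frame of gauge_tip between -0.003 and 0.003 m and linear speed of stop below 0.01 m/s and angle between guide's own z axis and vertical below 0.05 rad and height (world z) of guide below 0.005 m); the robot touches nothing.
It fails at once if the slicing guide is shifted by more than 20 mm, tipped or lifted (distance of guide from where it was at the start of the episode above 0.02 m or height (world z) of guide above 0.008 m or angle between guide's own z axis and vertical above 0.1 rad).
It fails at once if the robot touches the stop or the gauge slider instead of the wheel (contact force between any of the fingers, the arm and stop above 1 N or contact force between any of the fingers, the arm and gauge above 1 N).
It fails at once if the guide (its wheel included) is pressed or squeezed with more than 35 N (contact force between the fingers and guide above 35 N).
It fails at once if a bystander is moved by more than 30 mm or gripped (contact force between the fingers and garlic above 10 N or contact force between the fingers and pepper_mill above 10 N or contact force between the fingers and honey_jar above 10 N or contact force between the fingers and mug above 10 N or distance of any of garlic, pepper_mill, honey_jar, mug from where it was at the start of the episode above 0.03 m).
It also fails if it takes over 48 s, if anything falls off the work surface, if the arm or the gripper's body presses on something with over 40 N, if the wrist force passes 120 N, or if a joint passes its speed limit or range.

## Working session

There is one attempt and no reset: what is moved stays moved. The work goes in short steps, Python scripts to look and compute and a shell command to move; the robot and the scene stay as the last step left them, time stands still between calls to the robot, and variables do not carry over. Pictures are saved under pics/ and viewed, at most 10 in all, crops included, and the job is handed in when it is done.

```bash
mkdir -p pics; cat > h.py <<'E'
import numpy as np, cv2
from workcell import r
def snap(n,f):
    s=r.snapshot(n); cv2.imwrite('pics/'+f+'.png',s['frame']); np.save('pics/'+f+'.npy',s,allow_pickle=True); return s
def ld(f): return np.load('pics/'+f+'.npy',allow_pickle=True).item()
def ray(s,u,v):
    f=s['frame'].shape[0]/2/np.tan(np.radians(s['vfov'])/2); P=np.array(s['pose'])
    d=P[:3,:3]@np.array([(u-s['cx'])/f,(v-s['cy'])/f,1]); return P[:3,3],d/np.linalg.norm(d)
def onz(s,u,v,z):
    o,d=ray(s,u,v); return o+d*(z-o[2])/d[2]
def tri(rs):
    A=np.zeros((3,3));b=np.zeros(3)
    for o,d in rs:
        M=np.eye(3)-np.outer(d,d);A+=M;b+=M@o
    return np.linalg.solve(A,b)
def proj(s,p):
    f=s['frame'].shape[0]/2/np.tan(np.radians(s['vfov'])/2); c=np.linalg.inv(s['pose'])@np.r_[p,1]
    return s['cx']+f*c[0]/c[2], s['cy']+f*c[1]/c[2]
E
python3 - <<'E'
from h import *
a=snap('scene','s0');b=snap('top','t0');c=snap('wrist','w0')
cv2.imwrite('pics/st0.png',np.vstack([cv2.resize(np.hstack([a['frame'],b['frame']]),(800,300)),cv2.resize(np.hstack([c['frame'],c['frame']*0]),(800,300))]))
for s in(a,b,c): print(np.round(s['pose'],3).tolist(),s['vfov'],s['cx'],s['cy'])
print(r.get_obs(),r.grip_depth)
E
```

```text
[[0.682, -0.433, 0.59, -0.016], [-0.732, -0.396, 0.555, -0.479], [-0.007, -0.81, -0.586, 0.677], [0.0, 0.0, 0.0, 1.0]] 47.55465143780096 279.4054192796721 203.593743442817
[[-0.001, -0.987, 0.163, 0.373], [-1.0, -0.001, -0.012, 0.078], [0.012, -0.163, -0.987, 1.172], [0.0, 0.0, 0.0, 1.0]] 53.90986434942288 275.76714107880343 201.60722726144843
[[0.347, 0.909, 0.231, 0.169], [0.938, -0.336, -0.086, 0.658], [-0.001, 0.246, -0.969, 0.384], [0.0, 0.0, 0.0, 1.0]] 68.30981087625776 275.6111275216219 213.60102427595376
{'time': 0.15, 'q': array([ 1.17919169e+00,  1.16353932e-01,  1.44210375e+00, -1.20792786e-06,
        1.58400723e+00, -3.77795198e-02]), 'joint_vel': array([ 0.00046225, -0.0008949 , -0.00225691,  0.00022041,  0.00100593,
        0.00155191]), 'tau': array([ 8.65300917e-04, -7.21768856e+01, -6.22942543e+01,  7.79197714e-02,
        2.24788918e-02, -7.56902705e-05]), 'tcp_pos': array([0.23381538, 0.6330426 , 0.21809452]), 'tcp_rot': array([-5.52860031e-01, -3.09237582e+00,  1.33901264e-03]), 'force': array([-0.83302346,  0.74275034, -0.08605716]), 'ft_torque': array([ 0.00961766, -0.01837514,  0.00023682]), 'finger_force': 0.0, 'grip_width': 0.997434239962939} 0.0188
```

View pics/st0.png

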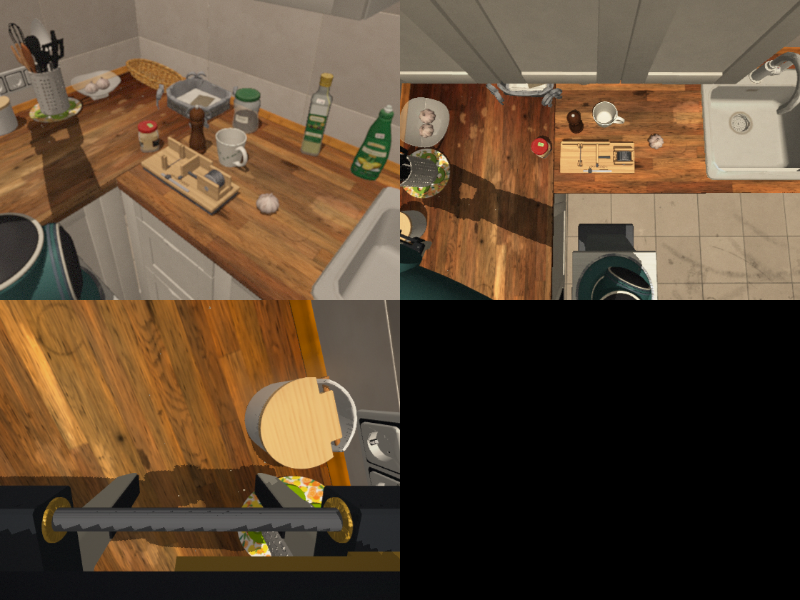

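View pics/t0.png

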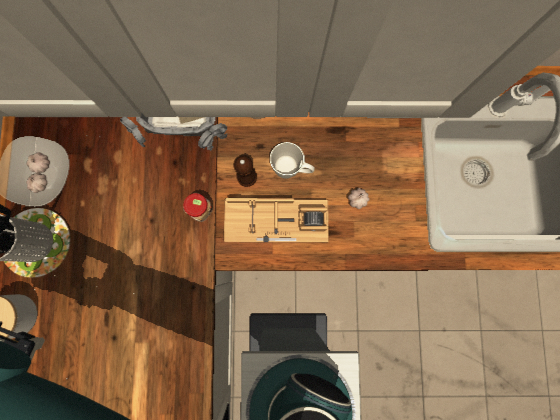

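The scene shows the guide with its long axis along world y: the wheel is at about pixel (313,217) in the top view, the stop at about (278,219) and the gauge at about (264,239). The mill, mug, jar and garlic are all clear of the wheel.

```bash
python3 - <<'E'
from h import *
a=ld('s0');b=ld('t0')
for n,u,v,z in [('wheel',313,217,.088),('cNL',224,242,.03),('cNR',328,242,.03),('cFR',328,199,.07),('cFL',226,197,.07),('gauge',264,239,.038),('mill',243,160,.17),('mug',288,157,.09),('jar',197,206,.087),('garlic',358,198,.03)]:
    p=onz(b,u,v,z); print(n,p.round(3),np.round(proj(a,p)))
c=np.vstack([cv2.resize(a['frame'][190:300,180:350],None,fx=3.5,fy=3.5),])
d=cv2.resize(b['frame'][185:255,215:340],None,fx=4.76,fy=4.76)[:,:595]
cv2.imwrite('pics/c0.png',np.hstack([c]) );cv2.imwrite('pics/d0.png',d)
E
```

```text
wheel [ 0.51  -0.033  0.088] [299. 242.]
cNL [0.448 0.207 0.03 ] [196. 228.]
cNR [ 0.448 -0.08   0.03 ] [295. 294.]
cFR [ 0.562 -0.077  0.07 ] [333. 247.]
cFL [0.567 0.2   0.07 ] [237. 191.]
gauge [0.456 0.097 0.038] [233. 246.]
mill [0.643 0.148 0.17 ] [277. 147.]
mug [0.673 0.032 0.09 ] [325. 192.]
jar [0.539 0.274 0.087] [206. 177.]
garlic [ 0.571 -0.167  0.03 ] [373. 281.]
```

View pics/d0.png

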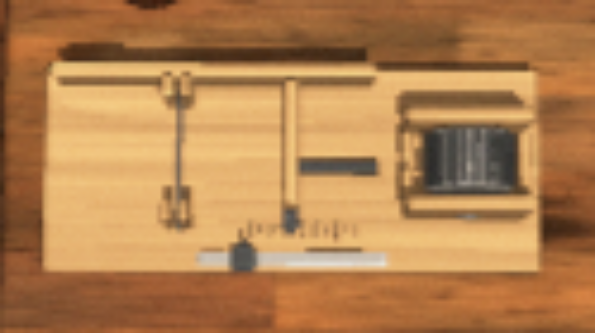

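The top view crop shows the stop's pointer at about pixel (276,231) and the gauge arrow at about (266,236), roughly 28 mm apart. The wheel is at about (313.7,218.6). I'm moving above the guide now, shutting the fingers and squaring the tool on the way.

```bash
python3 -m jog '[[[-10,-10,-5,0,0,-1,0],[-33,-32,-10,0,0,-2,0],[-60,-59,-20,0,0,-3,0],[-90,-88,-30,0,0,-4,0],[-120,-118,-30,0,0,-5.5,0],[-150,-147,-30,0,0,-7,0],[-180,-177,-30,0,0,-8,0],[-210,-206,-30,0,0,-9.5,0],[-240,-236,-30,0,0,-11,0],[-270,-265,-30,0,0,-12.5,0],[-300,-295,-30,0,0,-14,0],[-330,-324,-30,0,0,-15.5,0],[-360,-354,-30,0,0,-17,0],[-390,-383,-30,0,0,-18,0],[-418,-411,-30,0,0,-19,0],[-440,-432,-30,0,0,-20,0],[-455,-447,-30,0,0,-20.3,0],[-459,-451,-30,0,0,-20.3,0],[-459,-451,-30,0,0,-20.3,0],[-459,-451,-30,0,0,-20.3,0]]]'
python3 - <<'E'
from h import *
snap('wrist','w1'); print(r.get_obs()['tcp_rot'])
E
```

```text
time: 2.15
tcp_pos: [0.5079, 0.0518, 0.2486]
tcp_rot: [0.001, -3.141, -0.0]
force: [0.2, -0.3, 0.0]
grip_width: 0.005
finger_force: 0.0
[-2.02486499e-03  3.14153204e+00  3.16133007e-04]
```

View pics/w1.png

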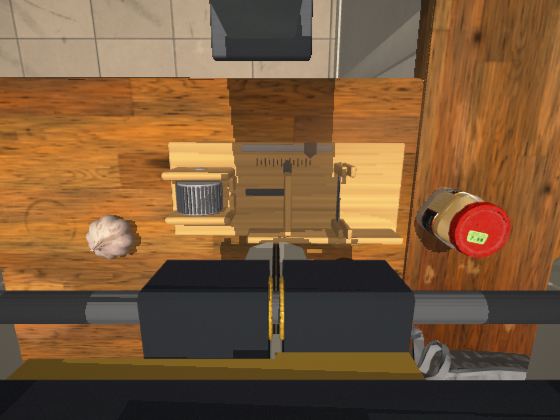

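The wrist view shows the wheel at about (199,197), the pointer tip at about (288,164), the gauge tip at about (311,156), and the deck's near edge running from (168,143) to (404,143). I'll move over the wheel for a second view and triangulate from the two.

```bash
python3 -m jog '[[[0,-15,10,0,0,0,0],[0,-40,30,0,0,0,0],[0,-65,50,0,0,0,0],[0,-83,60,0,0,0,0],[0,-89,65,0,0,0,0],[0,-89,65,0,0,0,0]]]'
python3 - <<'E'
from h import *
s=ld('w1'); t=snap('wrist','w2')
A=cv2.resize(s['frame'][130:250,150:350],(800,480),interpolation=cv2.INTER_CUBIC)[:300]
B=t['frame']
q=proj(t,[.475,.08,.038]); w=proj(t,[.51,-.037,.09]); print(q,w)
print('t0',r.get_obs()['tcp_pos'])
u=int(min(max(min(q[0],w[0])-60,0),290)); v=max(int(q[1]-60),0); print(u,v)
B=cv2.resize(B[v:v+100,u:u+266],(800,300),interpolation=cv2.INTER_CUBIC)
cv2.imwrite('pics/e.png',np.vstack([A,B]))
E
```

```text
time: 2.8
tcp_pos: [0.5078, -0.0383, 0.1829]
tcp_rot: [-0.0, -3.141, -0.0]
force: [-0.1, 0.2, 0.2]
grip_width: 0.005
finger_force: 0.0
(np.float64(392.3570703949951), np.float64(171.72345641709882)) (np.float64(275.83546162893265), np.float64(219.05748793578874))
t0 [ 0.50813654 -0.03776671  0.18364846]
215 111
```

View pics/e.png

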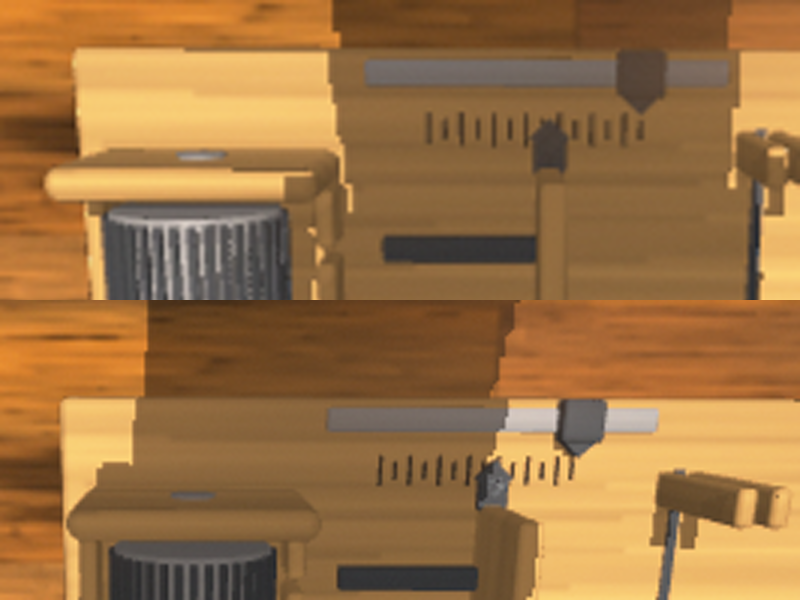

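The zoomed views put the pointer tip at (287.5,159.5) and the gauge tip at (310.3,157.5) in w1. In w2 they are at (379.3,163.3) and (406.9,162.6).

```bash
python3 - <<'E'
from h import *
s=ld('w1'); t=ld('w2')
for n,a,b,z in [('ptr',(287.5,159.5),(379.3,163.3),.038),('gauge',(310.3,157.5),(406.9,162.6),.038),('corner',(168.75,142.5),(235.6,143.6),.03),('wheel near edge',(199.5,182.5),(279,191.5),.085)]:
    print(n,tri([ray(s,*a),ray(t,*b)]).round(4),onz(s,*a,z).round(4),onz(t,*b,z).round(4))
print(onz(s,404,143,.03))
# wheel blob in w2
f=t['frame'][180:262,240:320]; 
cv2.imwrite('pics/wh.png',cv2.resize(t['frame'][150:330,160:400],(800,600)))
E
```

```text
ptr [0.4676 0.0674 0.0343] [0.468  0.0673 0.038 ] [0.4666 0.0662 0.038 ]
gauge [0.466  0.095  0.0349] [0.4656 0.0946 0.038 ] [0.4659 0.0937 0.038 ]
corner [ 0.4481 -0.0779  0.0261] [ 0.4483 -0.0766  0.03  ] [ 0.4476 -0.0774  0.03  ]
wheel near edge [ 0.4914 -0.0341  0.0627] [ 0.4888 -0.0287  0.085 ] [ 0.4866 -0.0342  0.085 ]
[0.44872488 0.20873781 0.03      ]
```

View pics/wh.png

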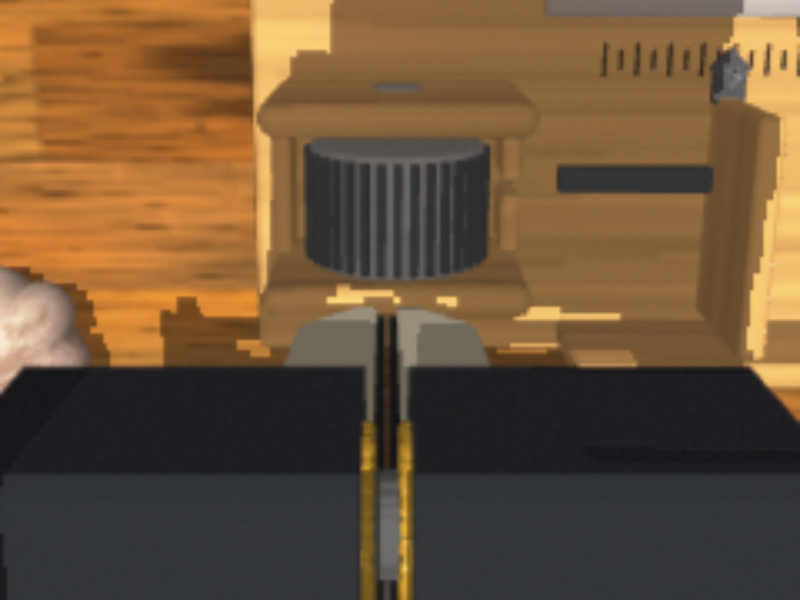

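The gap is 27.5 mm, which needs about 102 mm of rim travel. The wheel top is near (0.508,-0.034), and the fingers are over it. I'm approaching and pressing gently.

```bash
python3 -m jog '[[[0,-3,15,0,0,0,0],[0,-6,40,0,0,0,0],[0,-8,65,0,0,0,0],[0,-8,80,0,0,0,0],[0,-8,85,0,0,0,0],[0,-8,87,0,0,0,0],[0,-8,87,0,0,0,0]]]'; python3 -m jog '[[[0,0,2,0,0,0,0],[0,0,4,0,0,0,0],[0,0,6,0,0,0,0],[0,0,7,0,0,0,0],[0,0,8,0,0,0,0],[0,0,8,0,0,0,0]]]'
```

```text
time: 3.55
tcp_pos: [0.5086, -0.0457, 0.0973]
tcp_rot: [-0.001, 3.141, -0.0]
force: [-0.2, -0.8, -0.0]
grip_width: 0.009
finger_force: 0.0
time: 4.15
tcp_pos: [0.5084, -0.0459, 0.0889]
tcp_rot: [-0.001, 3.141, -0.0]
force: [0.6, 0.8, 5.3]
grip_width: 0.01
finger_force: 2.5
```

```bash
python3 -m jog '[[[0,0,1,0,0,0,0],[0,0,1.5,0,0,0,0],[0,2,1.5,0,0,0,0],[0,5,1.5,0,0,0,0],[0,9,1.5,0,0,0,0],[0,13,1.5,0,0,0,0],[0,17,1.5,0,0,0,0],[0,21,1.5,0,0,0,0],[0,23,1.5,0,0,0,0],[0,24,1.5,0,0,0,0],[0,24,1.5,0,0,0,0]]]'
python3 - <<'E'
from h import *
t=snap('wrist','w3')
cv2.imwrite('pics/g.png',cv2.resize(t['frame'][100:300,240:507],(800,600),interpolation=cv2.INTER_CUBIC))
print(proj(t,[.4676,.0674,.0343]))
E
```

```text
time: 5.25
tcp_pos: [0.5085, -0.0217, 0.0876]
tcp_rot: [-0.001, 3.141, 0.0]
force: [0.6, 2.1, 5.5]
grip_width: 0.0
finger_force: 2.9
(np.float64(399.57226905019957), np.float64(175.1388482158497))
```

View pics/g.png

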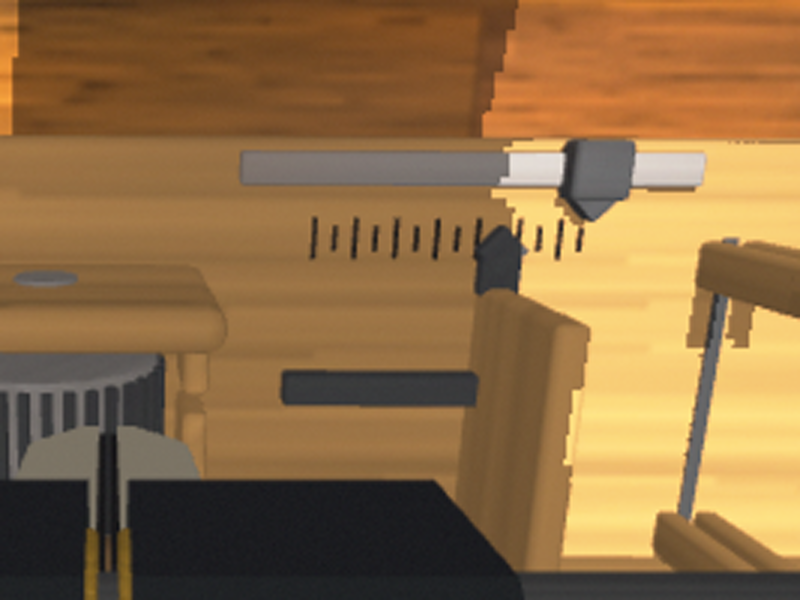

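The pointer is now at about (407.9,175) and the gauge tip at about (438.6,173). It rolled about 6 mm as expected, leaving about 22 mm. I'll repeat the stroke.

```bash
python3 -m jog '[[[0,0,-5,0,0,0,0],[0,0,-10,0,0,0,0],[0,-8,-10,0,0,0,0],[0,-18,-10,0,0,0,0],[0,-24,-10,0,0,0,0],[0,-24,-7,0,0,0,0],[0,-24,-3,0,0,0,0],[0,-24,0,0,0,0,0],[0,-24,0,0,0,0,0],[0,-22,0,0,0,0,0],[0,-18,0,0,0,0,0],[0,-14,0,0,0,0,0],[0,-10,0,0,0,0,0],[0,-6,0,0,0,0,0],[0,-2,0,0,0,0,0],[0,0,0,0,0,0,0],[0,0,0,0,0,0,0]]]'
python3 -m jog '[[[0,0,-5,0,0,0,0],[0,0,-10,0,0,0,0],[0,-8,-10,0,0,0,0],[0,-18,-10,0,0,0,0],[0,-24,-10,0,0,0,0],[0,-24,-7,0,0,0,0],[0,-24,-3,0,0,0,0],[0,-24,0,0,0,0,0],[0,-24,0,0,0,0,0],[0,-22,0,0,0,0,0],[0,-18,0,0,0,0,0],[0,-14,0,0,0,0,0],[0,-10,0,0,0,0,0],[0,-6,0,0,0,0,0],[0,-2,0,0,0,0,0],[0,0,0,0,0,0,0],[0,0,0,0,0,0,0]]]'
python3 - <<'E'
from h import *
t=snap('wrist','w4')
cv2.imwrite('pics/g4.png',cv2.resize(t['frame'][130:230,373:506],(800,600),interpolation=cv2.INTER_CUBIC))
E
```

```text
time: 7.0
tcp_pos: [0.5084, -0.0212, 0.0873]
tcp_rot: [-0.002, 3.141, 0.001]
force: [-0.1, 2.9, 5.1]
grip_width: 0.005
finger_force: 3.1
time: 8.7
tcp_pos: [0.5084, -0.0212, 0.0873]
tcp_rot: [-0.002, 3.141, 0.001]
force: [-1.3, 2.8, 5.1]
grip_width: 0.004
finger_force: 3.1
```

View pics/g4.png

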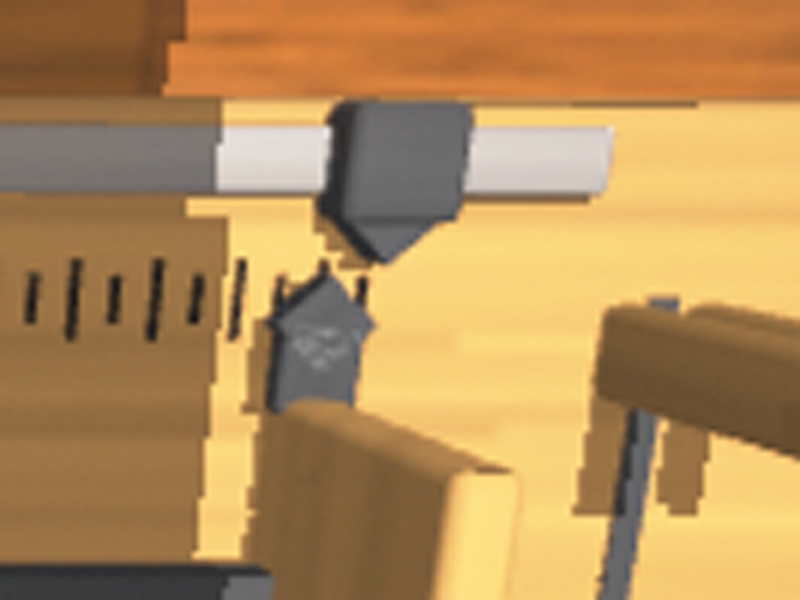

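The pointer tip is now at (427.9,175.7) and the gauge tip at (437.0,173.7). That leaves about 9.1 px, or roughly 6.3 mm, so one more stroke of about 22 mm, then lift and check.

```bash
python3 -c "
from h import *
t=ld('w4');print(onz(t,427.9,175.7,.034),onz(t,437,173.7,.034))"
python3 -m jog '[[[0,0,-5,0,0,0,0],[0,0,-10,0,0,0,0],[0,-8,-10,0,0,0,0],[0,-18,-10,0,0,0,0],[0,-24,-10,0,0,0,0],[0,-24,-7,0,0,0,0],[0,-24,-3,0,0,0,0],[0,-24,0,0,0,0,0],[0,-24,0,0,0,0,0],[0,-22,0,0,0,0,0],[0,-18,0,0,0,0,0],[0,-14,0,0,0,0,0],[0,-10,0,0,0,0,0],[0,-6,0,0,0,0,0],[0,-3,0,0,0,0,0],[0,-2,0,0,0,0,0],[0,-2,0,0,0,0,0],[0,-2,-5,0,0,0,0],[0,-2,-10,0,0,0,0],[0,-2,-10,0,0,0,0]]]'
python3 -m jog '[[[0,0,-20,0,0,0,0],[0,10,-50,0,0,0,0],[0,30,-80,0,0,0,0],[0,60,-100,0,0,0,0],[0,90,-100,0,0,0,0],[0,105,-100,0,0,0,0],[0,110,-100,0,0,0,0],[0,110,-100,0,0,0,0],[0,110,-100,0,0,0,0]]]'
python3 - <<'E'
from h import *
t=snap('wrist','w5')
u,v=proj(t,[.467,.09,.036]);u,v=int(u)-66,int(v)-50;print(u,v)
cv2.imwrite('pics/g5.png',cv2.resize(t['frame'][v:v+100,u:u+133],(800,600),interpolation=cv2.INTER_CUBIC))
E
```

```text
[0.4678416  0.08807859 0.034     ] [0.46641555 0.09436363 0.034     ]
time: 10.75
tcp_pos: [0.5084, -0.0239, 0.0978]
tcp_rot: [-0.001, 3.141, -0.0]
force: [0.2, -0.4, -0.3]
grip_width: 0.004
finger_force: 0.0
time: 11.65
tcp_pos: [0.5081, 0.0853, 0.1967]
tcp_rot: [0.0, -3.141, 0.001]
force: [0.8, 0.4, -0.9]
grip_width: 0.004
finger_force: 0.0
213 112
```

View pics/g5.png

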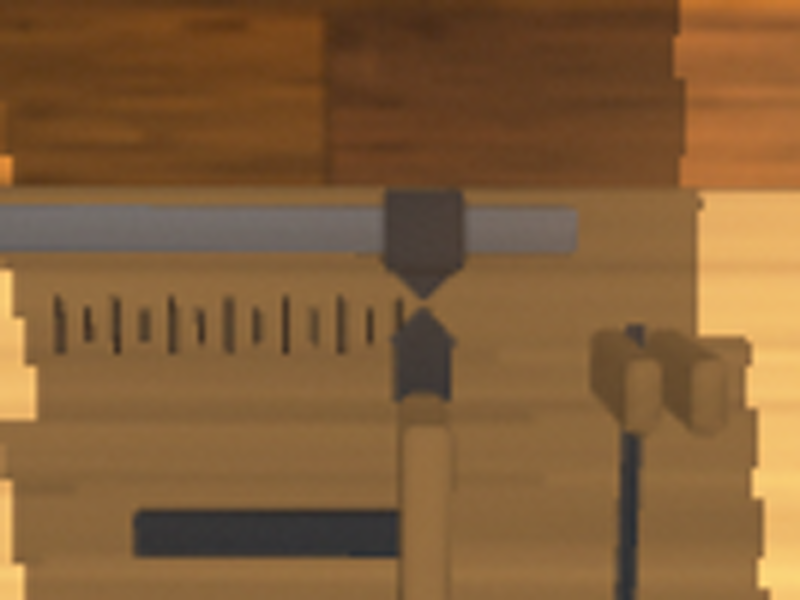

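From directly above, the pointer tip at (423,310) and the gauge tip at (424,298) in the crop are level to well under 1 mm. The hand is clear and at rest, so I'm handing in.

```bash
python3 -c "
from workcell import r
print(r.close_job())"
```

```text
the job is handed in; nothing more can be done
None
```

The stop is set: four wheel strokes brought its pointer level with the gauge tip to well under 1 mm in the last picture, the hand ended clear, and the job was handed in at about 12 s; no verdict was returned.

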